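# Show the keycard to the host on the video call

## Task

The rental's host is on a video call on the phone and wants to see that the keycard is still here: lift the keycard holder off its peg board hook without tugging at the hook, and hold it up to the phone's front camera lens, about 20 cm away straight in front of the lens, right way up (loop at the top), card side squarely facing the lens. Finish there, still holding it steady in the air; do not put it down. Do not touch the phone or its stand, do not drop the holder, and leave the glasses hanging and the mug, dish and tin where they are.

Things in the scene. Friction and masses are not known exactly. Their poses are not given: they have to be found in the camera images.
- keycard_center (a point): Centre of the hard plastic keycard holder's flat body, dark teal, 58 mm wide (y), 92 mm tall (z), 9 mm thick (x), about 50 g. Its -x side is the card side: white card, blue band below the middle, small brass chip near the top; the +x side is plain dark with one round thumb mark. z points up to its loop. It hangs on either long hook of the peg board; there -x points out along the hook to its tip.
- keycard_loop (a point): Underside of the top bar of the stiff plastic loop on the holder's top edge, 63 mm above the holder's centre. The loop is one piece with the holder: 34 mm wide (y), 6 mm thick (x), top bar 5 mm high, opening 24 mm wide and 17 mm high. The hook's shaft runs through the opening along x and carries the bar. Axes as the holder's.
- lens (a point): Front camera lens of the phone: a dark round spot in a 7 mm steel ring, 8 mm below the phone's top edge, on the screen side. Frame of the phone: -x is the way the lens looks, square out of the screen (the phone leans back 12 degrees, so it looks 12 degrees upward); z runs up along the phone, y across it. Phone 72 mm wide, 150 mm tall, 8 mm thick.
- phone_stand: Aluminium desk stand with the phone in it, firm on the table. Origin: on the table under the phone's lower edge; z up; the screen faces its -x. Base 95 x 75 x 7 mm, reaching 36 mm before the origin and 60 mm behind it. The phone stands from 30 to 177 mm above the table. Not to be touched.
- pegboard: Wooden peg board stand, firm on the table. Origin: on the table under the board's middle; z up; front faces -x. Board 300 mm wide (y), 10 thick, top 200 mm up; feet reach x = -55 to 55 mm, 20 high. Long hooks, 4 mm steel rod, at y = -70 and 70 mm, axis 186 mm up: level to x = -56, then the tip bends up to x = -64 mm, 5 mm above the shaft's top. Holder and glasses hang at about x = -47 mm.
- glasses_center (a point): Point midway between the lenses of the folded brown reading glasses, which hang by their bridge on the other long hook. 128 mm wide (y), lenses 48 mm across, 18 mm deep in all, 30 g; top 15 mm above this point. z up, lens fronts face -x. To be left hanging.
- mug: Speckled stoneware mug, 82 mm across, 88 mm tall, handle at its +y side reaching 73 mm from the axis; origin at the centre of its underside. To be left alone.
- dish: Small clear glass dish, 90 mm across, 26 mm tall; origin at the centre of its underside. To be left alone.
- tin: Flat chrome tin the size of a lighter, 58 x 38 x 14 mm, lying on the table; origin at the centre of its underside. To be left alone.
Mind the look-alikes: they are no part of the job. Leave any purple look-alike of the part that bears keycard_center alone.

How it is judged:
By the outcome, as a careful person would: the job done as asked, in the order asked, and still so for the second after the job is handed in, while the arm keeps its last pose, push and grip.
It also fails if it takes over 38 s, if anything falls off the work surface, if the arm or the gripper's body presses on something with over 40 N, if the wrist force passes 120 N, or if a joint passes its speed limit or range.

## Robot

A 7-joint arm with a two-finger parallel gripper is mounted at the origin on the work surface. World frame = base frame: x ahead of the robot, y to its left, z up, the work surface at z = 0. Lengths are in m, angles in rad, forces in N, time in s.
With the tool pointing down it reaches from about 0.375 to 0.925 m from the base axis. Payload 3.1 kg.
Tool frame: the origin (TCP) lies on the mounting face of the last link; the fingertips stand 173 mm ahead of it and the grasp point (between the pads) lies 155 mm ahead of it (arm.finger_overhang is the distance from the TCP to the fingertips, in m); z points along the fingers, y is the line along which they close (so a half turn about z gives the same grasp; the last joint's range is limited). The gripper opens to 85 mm and grips with 20 to 120 N. Pads are 22 mm wide; open, the fingers measure 114 mm over their backs; the gripper's body (76 mm by 85 mm) begins 54 mm behind the grasp point. The pads swing forward as they close: fully open they stand 13 mm farther back than shut.
Start: joints at [-1.377, 0.383, 0.044, 1.598, -0.018, 1.161, -0.05], TCP at [0.187, 0.623, 0.405] pointing down, gripper open.
Joint ranges: [-2.61, 2.61], [-0.41, 2.15], [-1.48, 1.57], [0, 2.5], [-1.57, 4.71], [0.05, 1.97], [-2.85, 2.85]. Speed limits (rad/s): [2.79, 2.79, 3.14, 3.14, 3.14, 3.14, 3.14].

## Interface

Orientations are given as a rotation vector (axis times angle).
In Python, from cell import status, cams, arm gives the robot as it stands.
- The arm moves only by the shell command python3 -m jog 'ROWS' [OPENING] [FORCE]. ROWS is a JSON object of lists of equal length, an entry for each row: "offset": the shift along the world's x, y, z scaled (see below), a list of three; "dr": the turn, a rotation vector about the world's x, y, z scaled (see below), a list of three. In form: {"offset": [[tx, ty, tz], ...], "dr": [[rx, ry, rz], ...]}. A call has 1 to 20 rows; each row shifts and turns the commanded pose from where the row before left it; what a row does not reach is not made up. The controller multiplies each number of a shift by 0.025 m and each number of a turn by 6 degrees. A row lasts 1/8 s, in which the tool goes at most 62.5 mm and 10.7 degrees, less where a joint would pass 70% of its speed; a pose out of reach is approached as far as the arm can. A call with a number of a shift or a turn outside -1 to 1 is refused whole. A call with a gripper value outside its range is refused whole. OPENING is the closure, from -1 (fully open) to 1 (shut), set as the call begins (- or left out, the last holds). The fingers move at their own pace and stop on an object; FORCE is the grip in N (left out, the last holds). Time passes only in rows, so rows that do not move let the fingers close. It gives the time, the measured TCP pose, the force, the opening and the grip force at its end, in the units of the state.
- status.get_state(): the state, without advancing time (a new reading comes with each control period).
- cams.snapshot(name): name is "scene" or "top"; returns (picture, depth): 400x640x3 uint8, red, green, blue; 400x640 float32, m along the optical axis (not along the pixel's ray), 0 where there is no reading.
- cams.camera_model(name): a dict with "fx", "fy", "cx", "cy" (pixels), "rvec" (rotation vector, rad) and "tvec" (3), from world to camera coordinates, as OpenCV has them. Camera axes: x right, y down, z forward; pixel columns grow to the right and rows downward; lengths in m; the calibration is good to about 2 mm. A picture is of the moment at which its call begins. camera_model takes no time and is no camera call.
- arm.finish_job(): hands the job in; it is judged then, once.
The state is a dict: "time": time; "joint_positions": joint angles; "qvel": joint speeds; "effort": joint torques, N m; "tcp_pos": TCP position; "orientation": TCP orientation; "force": force on the tool from outside, world axes, zero at the start; "wrist_torque": the same for the moment, N m; "grip_width": finger opening in m; "finger_force": force on a finger pad.
Only numpy, scipy, OpenCV 4.12 (cv2) and the standard library are available. Lean on these libraries where they do the work, as an engineer would, in place of code of your own. Each camera call takes 0.05 s, during which the arm holds its last target. There are 200 camera calls.

## Working session

There is one attempt and no reset: what is moved stays moved. The work goes in short steps, Python scripts to look and compute and a shell command to move; the robot and the scene stay as the last step left them, time stands still between calls to the robot, and variables do not carry over. Pictures are saved under pics/ and viewed, at most 10 in all, crops included, and the job is handed in when it is done.

```bash
mkdir -p pics; cat > h.py <<'E'
import numpy as np, cv2, sys
from cell import status, cams, arm
from scipy.spatial.transform import Rotation as R
def snap(n,tag):
    p,d=cams.snapshot(n); np.savez(f'{n}_{tag}.npz',p=p,d=d); cv2.imwrite(f'pics/{n}_{tag}.png',p[:,:,::-1]); return p,d
def world(n,d,u,v,w=0):
    m=cams.camera_model(n); z=d[v,u] if w==0 else np.median([q for q in d[v-w:v+w+1,u-w:u+w+1].ravel() if q>0])
    c=np.array([(u-m['cx'])/m['fx']*z,(v-m['cy'])/m['fy']*z,z])
    r=R.from_rotvec(np.ravel(m['rvec'])).as_matrix(); return r.T@(c-np.ravel(m['tvec']))
def cloud(n,d):
    m=cams.camera_model(n); v,u=np.mgrid[:400,:640]
    c=np.stack([(u-m['cx'])/m['fx']*d,(v-m['cy'])/m['fy']*d,d],-1)-np.ravel(m['tvec'])
    return c@R.from_rotvec(np.ravel(m['rvec'])).as_matrix()
def proj(n,P):
    m=cams.camera_model(n); r=R.from_rotvec(np.ravel(m['rvec'])).as_matrix(); c=np.atleast_2d(P)@r.T+np.ravel(m['tvec'])
    return np.c_[c[:,0]/c[:,2]*m['fx']+m['cx'],c[:,1]/c[:,2]*m['fy']+m['cy']]
E
python3 - <<'E'
from h import *
for n in('scene','top'):
    snap(n,'0'); print(n,cams.camera_model(n))
print(status.get_state())
E
```

```text
scene {'fx': 391.5567591363239, 'fy': 391.5567591363239, 'cx': 321.8643823433159, 'cy': 191.27567149051524, 'rvec': array([ 1.90413875,  1.80812363, -0.58127409]), 'tvec': array([-0.03831562, -0.40725108,  1.28187892])}
top {'fx': 366.44730752145136, 'fy': 366.44730752145136, 'cx': 317.8627065558495, 'cy': 202.618880191714, 'rvec': array([ 2.17692134, -2.13798661,  0.10336146]), 'tvec': array([0.009294  , 0.61224996, 0.85477175])}
{'time': 0.1, 'joint_positions': array([-1.3767954 ,  0.38377989,  0.04383573,  1.59944854, -0.01792495,
        1.16122399, -0.04987211]), 'qvel': array([ 0.00014607, -0.00024878, -0.00095433, -0.00575949, -0.00033114,
       -0.0018944 ,  0.00110438]), 'effort': array([ 2.99450781e-03, -4.34733868e+01,  1.02957152e+00, -2.50454324e+01,
        1.08658234e-02,  5.45932955e-03, -2.07750634e-05]), 'tcp_pos': array([0.18683726, 0.62209587, 0.40338039]), 'orientation': array([-0.45654591, -3.10798504,  0.00385519]), 'force': array([ 0.56795422, -0.30011531, -0.26588864]), 'wrist_torque': array([-0.00766987, -0.01812194,  0.04918476]), 'finger_force': 0.0, 'grip_width': 0.08527043419665521}
```

View pics/scene_0.png

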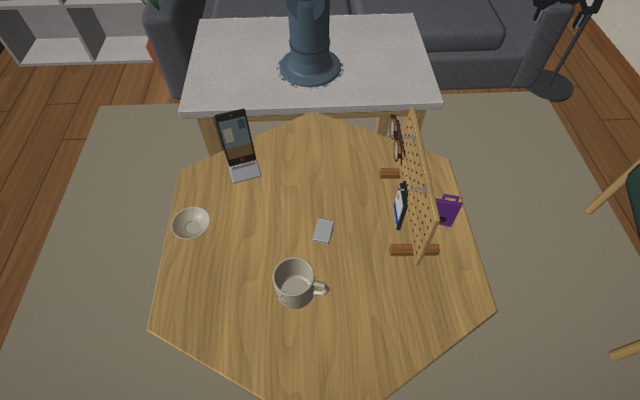

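View pics/top_0.png

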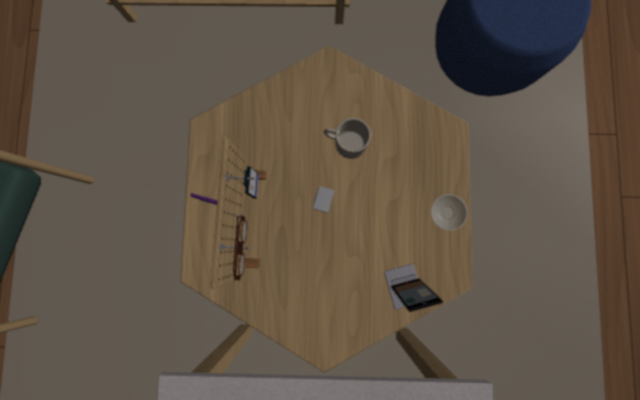

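```bash
python3 - <<'E'
from h import *
for n in('scene','top'):
    d=np.load(n+'_0.npz'); p=d['p'];D=d['d']
    print(n,proj(n,[[0,0,0],[.187,.622,.4],[.5,0,0],[.5,.3,0]]).round())
    for q in ([(310,70),(310,15),(243,171),(219,115),(247,111),(256,160),(405,190),(448,205),(320,230),(295,285),(190,222),(411,112),(418,258)] if n=='scene' else [(228,140),(216,285),(252,182),(240,250),(205,199),(393,288),(412,292),(350,135),(324,200),(450,212)]):
        print(q,D[q[1],q[0]],world(n,D,*q).round(3))
s=cv2.resize(np.load('scene_0.npz')['p'][100:240,370:470],None,fx=5,fy=5,interpolation=cv2.INTER_CUBIC)[:600]
t=np.load('top_0.npz')['p'][130:290,185:285]
cv2.imwrite('pics/c1.png',np.hstack([cv2.resize(np.load('scene_0.npz')['p'][100:250,370:470],(400,600),interpolation=cv2.INTER_CUBIC),cv2.resize(t[:150],(400,600),interpolation=cv2.INTER_CUBIC)])[:,:,::-1])
E
```

```text
scene [[310.  67.]
 [589. -41.]
 [317. 190.]
 [435. 186.]]
(310, 70) 1.215122 [ 0.064 -0.002  0.036]
(310, 15) 1.0728941 [0.061 0.002 0.214]
(243, 171) 1.017829 [ 0.433 -0.19   0.006]
(219, 115) 0.9000186 [ 0.401 -0.22   0.173]
(247, 111) 1.1755295 [ 0.187 -0.197 -0.012]
(256, 160) 1.0521369 [ 0.389 -0.159 -0.003]
(405, 190) 0.7522178 [0.648 0.164 0.193]
(448, 205) 0.86025316 [0.617 0.283 0.087]
(320, 230) 0.90203136 [0.626 0.001 0.017]
(295, 285) 0.8376805 [ 0.751 -0.059  0.004]
(190, 222) 0.9294573 [ 0.58  -0.306  0.004]
(411, 112) 0.87048423 [0.44  0.213 0.199]
(418, 258) 0.82776254 [0.722 0.204 0.048]
top [[ 322.  465.]
 [-144.  482.]
 [ 325.  249.]
 [ 205.  247.]]
(228, 140) 0.7479289 [0.72  0.204 0.191]
(216, 285) 0.71508193 [0.429 0.214 0.192]
(252, 182) 0.7873563 [0.642 0.161 0.142]
(240, 250) 0.71971875 [0.498 0.169 0.194]
(205, 199) 0.8123901 [0.607 0.269 0.114]
(393, 288) 0.8404363 [ 0.415 -0.156  0.058]
(412, 292) 0.7902314 [ 0.413 -0.187  0.108]
(350, 135) 0.9334883 [ 0.79  -0.058  0.007]
(324, 200) 0.9107042 [0.621 0.006 0.013]
(450, 212) 0.9136809 [ 0.598 -0.309  0.002]
```

View pics/c1.png

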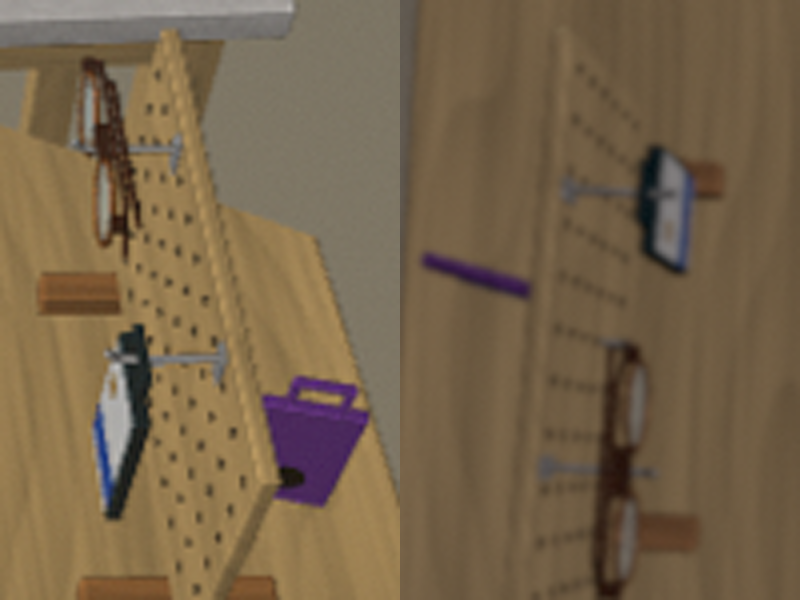

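```bash
python3 - <<'E'
from h import *
S=np.load('scene_0.npz');T=np.load('top_0.npz')
f=lambda im,a,b,c,d,w:cv2.resize(im[a:b,c:d],(400,600),interpolation=cv2.INTER_CUBIC)
cv2.imwrite('pics/c2.png',np.hstack([f(S['p'],102,192,205,265,0),f(T['p'],255,330,380,430+0,0)])[:,:,::-1])
def plane(P):
    c=P.mean(0)
    for _ in range(5):
        n=np.linalg.svd(P-c)[2][2]; r=(P-c)@n; P=P[abs(r)<max(2*r.std(),.001)]; c=P.mean(0)
    return c,n,r.std(),len(P)
for n,dd in(('scene',S),('top',T)):
    W=cloud(n,dd['d']); ok=dd['d']>0; x,y,z=W[...,0],W[...,1],W[...,2]; I=dd['p'].astype(int)
    # phone: points above z .05 near phone
    m=ok&(z>.045)&(z<.185)&(x>.34)&(x<.48)&(y<-.12)&(y>-.3)
    print(n,'phone',plane(W[m]), W[m].min(0),W[m].max(0))
    m=ok&(z>.06)&(z<.22)&(x>.59)&(x<.70)&(y<.19)&(y>.12)
    print(n,'holder',m.sum(),W[m].min(0),W[m].max(0))
    br=m&(I.sum(2)>270)&(z<.172)
    if br.sum()>20: print(' card',plane(W[br]),W[br].min(0),W[br].max(0))
    m=ok&(z>.185)&(z<.215)&(x>.4)&(x<.75)&(y>.19)&(y<.23); P=W[m]
    print(' boardtop',np.polyfit(P[:,0],P[:,1],1),P.min(0),P.max(0),P.mean(0))
E
```

```text
scene phone (array([ 0.41115179, -0.19335866,  0.11437725]), array([0.9389541 , 0.27141474, 0.21142194]), np.float64(0.001184274670166974), 1299) [ 0.3832436  -0.23154838  0.04504018] [ 0.4350689  -0.15596026  0.17900999]
scene holder 507 [0.61280161 0.14709628 0.08118934] [0.67215708 0.18855875 0.19471519]
 card (array([0.64383413, 0.15965244, 0.13254632]), array([ 0.03176681,  0.99948751, -0.00394768]), np.float64(0.0003666993529039483), 210) [0.61280161 0.15832501 0.08118934] [0.66954647 0.16167686 0.17048505]
 boardtop [-0.0324637   0.22881199] [0.42407215 0.19024493 0.18506812] [0.72426533 0.2223682  0.20222592] [0.59173268 0.20960216 0.1964722 ]
top phone (array([ 0.41228229, -0.19142117,  0.11809291]), array([0.93785929, 0.27344602, 0.21365212]), np.float64(0.0005577403607223691), 778) [ 0.38496684 -0.23053602  0.0452412 ] [ 0.43582218 -0.15373107  0.18030223]
top holder 392 [0.6138925  0.14872088 0.08297969] [0.67128232 0.18861304 0.19585775]
 card (array([0.64233309, 0.16082913, 0.13613394]), array([-3.33761911e-02, -9.99442793e-01, -3.66522339e-04]), np.float64(0.00029299945657587536), 125) [0.61723111 0.15948408 0.10575666] [0.6685759  0.16206547 0.16679974]
 boardtop [-0.03498571  0.23173619] [0.42582773 0.19027536 0.1850414 ] [0.72366679 0.22331901 0.20432245] [0.57137452 0.21174625 0.19771035]
```

View pics/c2.png

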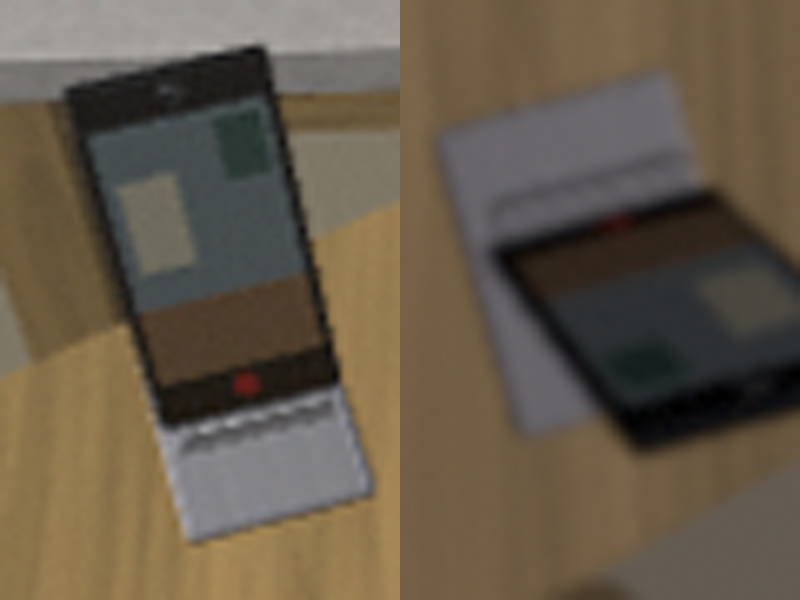

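```bash
cat >> h.py <<'E'
def todo(p,yt,zt):
    "offset units and dr units to put TCP at p with tool y=yt, tool z=zt"
    s=status.get_state(); zt=np.array(zt)/np.linalg.norm(zt); yt=np.array(yt)-np.dot(yt,zt)*zt; yt/=np.linalg.norm(yt)
    Rt=R.from_matrix(np.c_[np.cross(yt,zt),yt,zt]); Rc=R.from_rotvec(s['orientation'])
    print('t',s['time'],'tcp',s['tcp_pos'].round(4),'off',((p-s['tcp_pos'])/.025).round(2),'dr',np.rad2deg((Rt*Rc.inv()).as_rotvec()/6).round(2),'F',s['force'].round(2),'w',round(s['grip_width'],4),s['finger_force'],'q',s['joint_positions'].round(2))
E
python3 -m jog '{"offset":[[0.97,-0.97,0.06],[0.97,-0.97,0.06],[0.97,-0.97,0.06],[0.97,-0.97,0.06],[0.97,-0.97,0.06],[0.97,-0.97,0.06],[0.97,-0.97,0.06],[0.97,-0.97,0.06],[0.97,-0.97,0.06],[0.97,-0.97,0.06],[0.97,-0.97,0.06],[0.97,-0.97,0.06],[0.97,-0.97,0.06],[0.97,-0.97,0.06],[0.97,-0.97,0.06],[0.97,-0.97,0.06],[0.97,-0.97,0.06],[0.97,-0.97,0.06],[0.97,-0.97,0.06]],"dr":[[0,0,-0.66],[0,0,-0.66],[0,0,-0.66],[0,0,-0.66],[0,0,-0.66],[0,0,-0.66],[0,0,-0.66],[0,0,-0.66],[0,0,-0.66],[0,0,-0.66],[0,0,-0.66],[0,0,-0.66],[0,0,-0.66],[0,0,-0.66],[0,0,-0.66],[0,0,-0.66],[0,0,-0.66],[0,0,-0.66],[0,0,-0.66]]}' -1
python3 -c "
from h import *
todo([.6425,.1615,.307],[.9994,-.033,0],[0,0,-1])"
```

```text
time: 2.48
tcp_pos: [0.649, 0.1601, 0.4331]
orientation: [2.263, 2.179, -0.0]
force: [0.3, 0.7, 0.8]
grip_width: 0.0853
finger_force: 0.0
t 2.475 tcp [0.649  0.1601 0.4331] off [-0.26  0.06 -5.04] dr [0.   0.   0.05] F [0.26 0.7  0.82] w 0.0853 0.0 q [-0.7   0.43  0.54  1.54 -0.23  1.23 -0.17]
```

```bash
python3 -m jog '{"offset":[[-0.26,0.06,-0.4],[0,0,-0.8],[0,0,-0.8],[0,0,-0.8],[0,0,-0.8],[0,0,-0.7],[0,0,-0.5],[0,0,-0.24],[0,0,0]],"dr":[[0,0,0.05],[0,0,0],[0,0,0],[0,0,0],[0,0,0],[0,0,0],[0,0,0],[0,0,0],[0,0,0]]}'
python3 -c "
from h import *
todo([.6425,.1615,.307],[.9994,-.033,0],[0,0,-1])
a,d=snap('scene','1');b,e=snap('top','1')
W=cloud('scene',d)
f=lambda im,a,b,c,d:cv2.resize(im[a:b,c:d],(400,600),interpolation=cv2.INTER_CUBIC)
cv2.imwrite('pics/c3.png',np.hstack([f(a,90,240,350,450),f(b,110,260,200,300)])[:,:,::-1])"
```

```text
time: 3.6
tcp_pos: [0.6413, 0.1632, 0.307]
orientation: [-2.253, -2.189, 0.0]
force: [0.4, -0.3, 0.0]
grip_width: 0.0852
finger_force: 0.0
t 3.6 tcp [0.6413 0.1632 0.307 ] off [ 0.05 -0.07  0.  ] dr [ 0.   -0.   -0.04] F [ 0.4  -0.34  0.04] w 0.0852 0.0 q [-0.68  0.54  0.49  1.67 -0.29  1.01 -0.12]
```

View pics/c3.png

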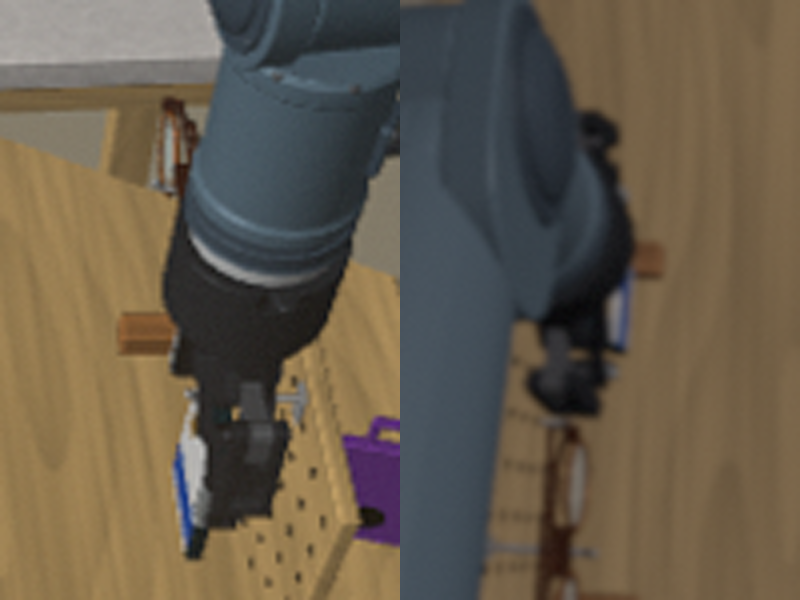

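```bash
python3 -c "
from h import *
for n in('scene','top'):
    D=np.load(n+'_1.npz');W=cloud(n,D['d']).reshape(-1,3);I=D['p'].reshape(-1,3).astype(int)
    for lo,hi in((.125,.14),(.14,.155),(.155,.17),(.17,.19),(.19,.205),(.205,.23),(.23,.26)):
        for xa,xb in((.57,.612),(.675,.75)):
            m=(W[:,2]>lo)&(W[:,2]<hi)&(W[:,0]>xa)&(W[:,0]<xb)&(W[:,1]>.1)&(W[:,1]<.2)&(I.sum(1)<200)
            if m.sum()>3: print(n,lo,xa,m.sum(),np.percentile(W[m],[3,97],axis=0).round(3).tolist())
    m=(W[:,2]>.07)&(W[:,2]<.2)&(W[:,0]>.6)&(W[:,0]<.69)&(W[:,1]>.1)&(W[:,1]<.2)&(I.sum(1)>280)
    print('card',m.sum(),np.median(W[m],axis=0).round(4))
"
```

```text
scene 0.14 0.57 9 [[0.597, 0.154, 0.149], [0.598, 0.163, 0.154]]
scene 0.155 0.57 21 [[0.597, 0.154, 0.156], [0.6, 0.162, 0.169]]
scene 0.155 0.675 20 [[0.693, 0.153, 0.157], [0.698, 0.166, 0.168]]
scene 0.17 0.57 10 [[0.597, 0.154, 0.171], [0.599, 0.161, 0.179]]
scene 0.19 0.675 104 [[0.687, 0.148, 0.194], [0.715, 0.17, 0.204]]
scene 0.205 0.675 165 [[0.676, 0.145, 0.206], [0.714, 0.171, 0.229]]
scene 0.23 0.675 275 [[0.677, 0.148, 0.232], [0.711, 0.171, 0.258]]
card 182 [0.6443 0.1595 0.1317]
top 0.155 0.57 4 [[0.588, 0.158, 0.159], [0.592, 0.158, 0.166]]
top 0.17 0.57 10 [[0.586, 0.153, 0.174], [0.6, 0.17, 0.188]]
top 0.19 0.57 54 [[0.57, 0.152, 0.193], [0.598, 0.171, 0.204]]
top 0.19 0.675 43 [[0.691, 0.148, 0.193], [0.711, 0.162, 0.204]]
top 0.205 0.57 106 [[0.571, 0.147, 0.206], [0.611, 0.175, 0.229]]
top 0.205 0.675 25 [[0.681, 0.146, 0.206], [0.713, 0.152, 0.226]]
top 0.23 0.57 208 [[0.573, 0.153, 0.235], [0.607, 0.175, 0.254]]
top 0.23 0.675 68 [[0.694, 0.149, 0.233], [0.71, 0.157, 0.254]]
card 31 [0.6322 0.1614 0.117 ]
```

```bash
python3 -m jog '{"offset":[[0.05,-0.04,0],[0,0,0],[0,0,0],[0,0,0],[0,0,0],[0,0,0],[0,0,0],[0,0,0]],"dr":[[0,0,-0.04],[0,0,0],[0,0,0],[0,0,0],[0,0,0],[0,0,0],[0,0,0],[0,0,0]]}' 1 40
python3 -c "
from h import *
todo([.6425,.1615,.307],[.9994,-.033,0],[0,0,-1])
a,d=snap('scene','2')
cv2.imwrite('pics/c4.png',cv2.resize(a[90:240,350:450],(400,600),interpolation=cv2.INTER_CUBIC)[:,:,::-1])"
```

```text
time: 4.7
tcp_pos: [0.6429, 0.1622, 0.308]
orientation: [2.258, 2.184, 0.002]
force: [-1.1, -0.7, 5.8]
grip_width: 0.0569
finger_force: 42.4
t 4.7 tcp [0.6429 0.1622 0.308 ] off [-0.02 -0.03 -0.04] dr [-0.    0.01  0.  ] F [-1.07 -0.69  5.81] w 0.0569 42.37235426902771 q [-0.68  0.54  0.49  1.66 -0.29  1.01 -0.12]
```

View pics/c4.png

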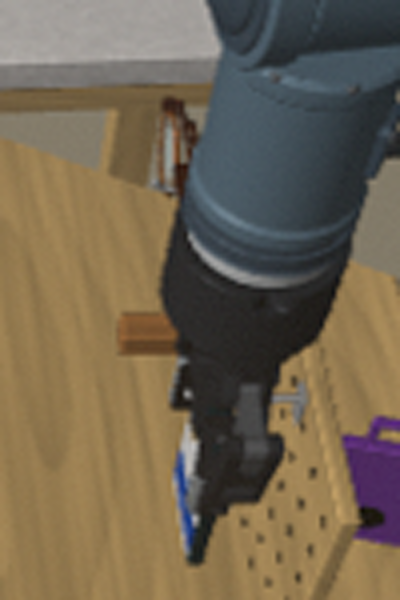

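```bash
python3 -m jog '{"offset":[[0,0,0.1],[0,0,0.1],[0,0,0.1],[0,0,0.06],[0,0,0],[0,0,0]],"dr":[[0,0,0],[0,0,0],[0,0,0],[0,0,0],[0,0,0],[0,0,0]]}'
python3 -c "
from h import *
todo([.6425,.1615,.316],[.9994,-.033,0],[0,0,-1])
s=cams.snapshot('scene')
d=s[1];W=cloud('scene',d).reshape(-1,3);I=s[0].reshape(-1,3).astype(int)
m=(W[:,2]>.06)&(W[:,2]<.2)&(W[:,0]>.6)&(W[:,0]<.69)&(W[:,1]>.1)&(W[:,1]<.175)&((I.sum(1)>280)|(I[:,2]>I[:,0]+40))
P=W[m];c=P.mean(0);print(m.sum(),c,np.linalg.svd(P-c)[2][2],P.min(0),P.max(0))"
```

```text
time: 5.5
tcp_pos: [0.6424, 0.1623, 0.3161]
orientation: [-2.258, -2.184, 0.0]
force: [0.2, 0.8, 0.0]
grip_width: 0.0572
finger_force: 42.6
t 5.5 tcp [0.6424 0.1623 0.3161] off [ 0.   -0.03 -0.  ] dr [ 0. -0.  0.] F [0.16 0.75 0.01] w 0.0572 42.55558490753174 q [-0.68  0.53  0.5   1.66 -0.29  1.03 -0.13]
165 [0.64437559 0.15752382 0.13194834] [0.06689133 0.99233179 0.10393826] [0.60610285 0.1457686  0.08949658] [0.68169793 0.16359465 0.19734508]
```

```bash
python3 -m jog '{"offset":[[0,-0.2,0.02],[0,-0.2,0],[-0.01,-0.2,0],[-0.01,-0.2,0],[0,0,0]],"dr":[[0,0,0],[0,0,0],[0,0,0],[0,0,0],[0,0,0]]}'
python3 -m jog '{"offset":[[-0.01,-0.3,0],[-0.01,-0.3,0],[-0.01,-0.3,0],[-0.01,-0.3,0],[0,0,0]],"dr":[[0,0,0],[0,0,0],[0,0,0],[0,0,0],[0,0,0]]}'
python3 - <<'E'
from h import *
todo([.6425,.1615,.316],[.9994,-.033,0],[0,0,-1])
p,d=snap('scene','3'); snap('top','3')
W=cloud('scene',d); W=W.reshape(-1,3); I=p.reshape(-1,3).astype(int)
m=(W[:,2]>.07)&(W[:,2]<.2)&(W[:,0]>.61)&(W[:,0]<.68)&(W[:,1]>.08)&(W[:,1]<.14)&((I.sum(1)>280)|(I[:,2]>I[:,0]+40))
P=W[m];c=P.mean(0)
for _ in range(5):
    n=np.linalg.svd(P-c)[2][2];r=abs((P-c)@n);P=P[r<max(.001,2*r.std())];c=P.mean(0)
print(len(P),c,n,P.min(0),P.max(0))
# lens
D=np.load('scene_0.npz')['d']
x0=np.array([.41172,-.1924,.1162]); l=np.array([.9384,.2724,.2125]);l/=np.linalg.norm(l)
m=cams.camera_model('scene');r=R.from_rotvec(m['rvec']).as_matrix();o=-r.T@m['tvec']
g=lambda u,v:(lambda q:o+q*((x0-o)@l)/(q@l))(r.T@np.array([(u-m['cx'])/m['fx'],(v-m['cy'])/m['fy'],1]))
L=g(230.2,115.95);print('lens',L,'corners',g(214.8,115.2),g(244.8,108.8),g(229.8,165),g(255.5,159))
cv2.imwrite('pics/c5.png',np.hstack([cv2.resize(p[90:240,330:430],(400,600)),cv2.resize(np.load('scene_0.npz')['p'][104:134,212:232+0],(400,600),interpolation=cv2.INTER_CUBIC)])[:,:,::-1])
E
```

```text
time: 6.18
tcp_pos: [0.642, 0.1412, 0.3167]
orientation: [2.259, 2.183, -0.0]
force: [-0.5, -0.5, -0.3]
grip_width: 0.0572
finger_force: 42.6
time: 6.8
tcp_pos: [0.641, 0.1108, 0.3168]
orientation: [2.26, 2.182, -0.001]
force: [0.1, 0.2, 0.2]
grip_width: 0.0574
finger_force: 42.6
t 6.8 tcp [0.641  0.1108 0.3168] off [ 0.06  2.03 -0.03] dr [0.01 0.   0.02] F [0.14 0.22 0.17] w 0.0574 42.55497336387634 q [-0.62  0.51  0.51  1.69 -0.28  1.02 -0.05]
33 [0.65888582 0.10420519 0.13012926] [-0.05442255 -0.99259178 -0.10862658] [0.61744077 0.09648771 0.09089156] [0.67644515 0.10907386 0.19924956]
lens [ 0.40055474 -0.19524244  0.16914944] corners [ 0.40757073 -0.22752734  0.1795523 ] [ 0.38849634 -0.16099541  0.17849871] [ 0.43692755 -0.21767209  0.03727932] [ 0.41883349 -0.15408172  0.03566728]
```

View pics/c5.png

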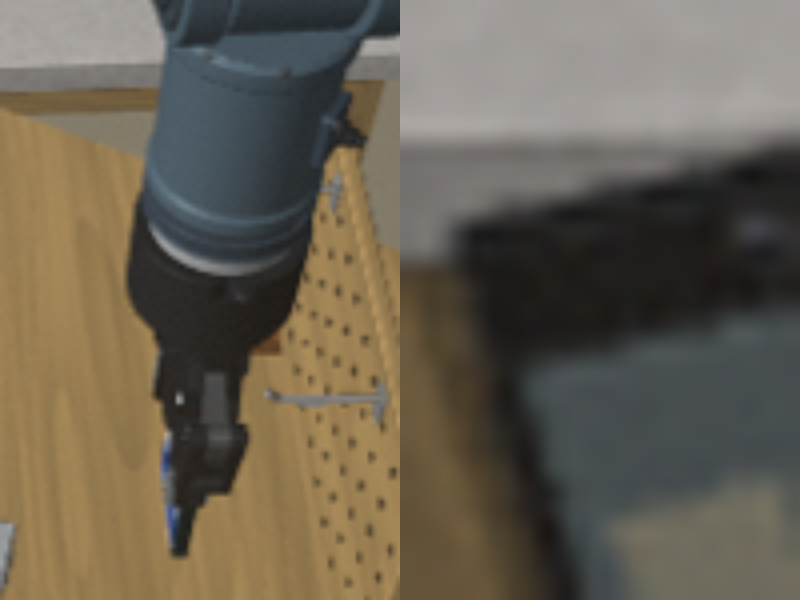

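```bash
python3 -m jog '{"offset":[[0,-0.1,0.3],[0,-0.2,0.6],[0,-0.2,0.6],[-0.2,-0.5,0.6],[-0.25,-0.7,0.5],[-0.25,-0.7,0.3],[-0.25,-0.7,0],[-0.25,-0.7,0],[-0.25,-0.7,0],[-0.25,-0.7,0],[-0.25,-0.7,0],[-0.25,-0.7,0],[-0.25,-0.7,0],[-0.25,-0.7,0],[-0.25,-0.7,0],[-0.25,-0.7,0],[-0.25,-0.7,0],[-0.2,-0.6,0],[-0.1,-0.2,0],[0,0,0]],"dr":[[0,0,0],[0,0,0],[0,0,0],[0,0,-0.4],[0,0,-0.8],[0,0,-0.8],[0,0,-0.8],[0,0,-0.8],[0,0,-0.8],[0,0,-0.8],[0,0,-0.8],[0,0,-0.8],[0,0,-0.8],[0,0,-0.8],[0,0,-0.8],[0,0,-0.8],[0,0,-0.8],[0,0,-0.8],[0,0,-0.4],[0,0,0]]}'
python3 - <<'E'
from h import *
a=np.deg2rad(12);b=np.deg2rad(16.19)
l=np.array([np.cos(a)*np.cos(b),np.cos(a)*np.sin(b),np.sin(a)]);z=np.array([-np.sin(a)*np.cos(b),-np.sin(a)*np.sin(b),np.cos(a)])
todo([.5496,-.1517,.3891],np.cross(-z,l),-z)
E
```

```text
time: 9.4
tcp_pos: [0.5468, -0.1608, 0.3896]
orientation: [-3.11, -0.438, -0.001]
force: [-0.4, 0.5, -0.8]
grip_width: 0.0571
finger_force: 42.6
t 9.4 tcp [ 0.5468 -0.1608  0.3896] off [ 0.11  0.36 -0.02] dr [ 0.55 -1.92  0.03] F [-0.4   0.53 -0.83] w 0.0571 42.59733259677887 q [-0.53  0.34  0.9   1.84 -0.3   1.1  -0.81]
```

```bash
python3 -m jog '{"offset":[[0.03,0.08,0],[0.04,0.14,0],[0.04,0.14,-0.02],[0,0,0],[0,0,0]],"dr":[[0.11,-0.48,0],[0.22,-0.72,0.02],[0.22,-0.72,0.01],[0,0,0],[0,0,0]]}'
cat > m.py <<'E'
from h import *
a=np.deg2rad(12);b=np.deg2rad(16.19)
l=np.array([np.cos(a)*np.cos(b),np.cos(a)*np.sin(b),np.sin(a)]);z=np.array([-np.sin(a)*np.cos(b),-np.sin(a)*np.sin(b),np.cos(a)])
y=np.cross(z,l); C=np.array([.5883,-.1405,.2106])
todo([.5496,-.1517,.3891],-y,-z)
t=sys.argv[1]
for n in('scene','top'):
    p,d=snap(n,t); W=cloud(n,d)-C; Q=np.stack([W@l,W@y,W@z],-1); m=(d>0)&(abs(Q[...,0])<.025)&(abs(Q[...,1])<.045)&(Q[...,2]>-.065)&(Q[...,2]<.012)
    P=Q[m]; c=P.mean(0); print(n,len(P),P.min(0).round(4),P.max(0).round(4))
    for _ in range(6):
        k=np.linalg.svd(P-c)[2][2];r=abs((P-c)@k);P=P[r<max(.001,2*r.std())];c=P.mean(0)
    print('  plane',len(P),c.round(4),(k*np.sign(k[0])).round(3),P.min(0).round(4),P.max(0).round(4))
    print('  target px',proj(n,[C,C+.046*z,C-.046*z]).round(0).tolist())
p=np.load(f'scene_{t}.npz')['p'];cv2.imwrite(f'pics/f{t}.png',cv2.resize(p[90:240,190:340],(600,600),interpolation=cv2.INTER_CUBIC)[:,:,::-1])
E
python3 m.py 5
```

```text
time: 10.02
tcp_pos: [0.5502, -0.1507, 0.3888]
orientation: [-3.065, -0.44, -0.32]
force: [0.1, -0.1, -0.9]
grip_width: 0.0575
finger_force: 42.6
t 10.025 tcp [ 0.5502 -0.1507  0.3888] off [-0.02 -0.04  0.01] dr [ 0.01 -0.01 -0.02] F [ 0.06 -0.11 -0.85] w 0.0575 42.64549791812897 q [-0.52  0.27  0.87  1.9  -0.4   0.92 -0.76]
scene 692 [ 0.0026 -0.0305 -0.0477] [0.0091 0.0282 0.0119]
  plane 452 [ 0.0058 -0.0007 -0.0161] [ 1.     0.006 -0.001] [ 0.0047 -0.0305 -0.0464] [0.0069 0.0276 0.0119]
  target px [[246.0, 166.0], [242.0, 147.0], [251.0, 184.0]]
top 111 [ 0.0017 -0.0288 -0.0461] [0.0089 0.0282 0.0117]
  plane 104 [ 0.0081  0.0028 -0.0182] [ 1.     0.005 -0.002] [ 0.0071 -0.0288 -0.0461] [0.0089 0.0276 0.0117]
  target px [[400.0, 206.0], [406.0, 209.0], [394.0, 204.0]]
```

View pics/f5.png

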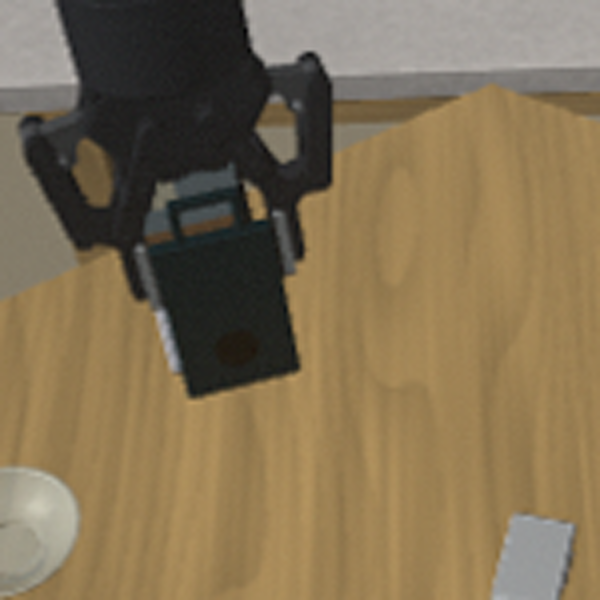

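```bash
python3 -m jog '{"offset":[[-0.08,-0.04,0],[0,0,0],[0,0,0],[0,0,0],[0,0,0],[0,0,0]],"dr":[[0,0,0],[0,0,0],[0,0,0],[0,0,0],[0,0,0],[0,0,0]]}' && python3 m.py 6 && python3 -c "
from cell import arm
print(arm.finish_job())"
```

```text
time: 10.88
tcp_pos: [0.548, -0.1522, 0.3887]
orientation: [-3.065, -0.438, -0.322]
force: [-0.5, 0.3, -0.9]
grip_width: 0.0571
finger_force: 42.6
t 10.875 tcp [ 0.548  -0.1522  0.3887] off [0.06 0.02 0.02] dr [ 0.01 -0.   -0.01] F [-0.53  0.31 -0.91] w 0.0571 42.64476656913757 q [-0.52  0.26  0.87  1.91 -0.4   0.92 -0.75]
scene 692 [-0.0002 -0.0313 -0.0473] [0.007 0.027 0.012]
  plane 464 [ 0.0036 -0.0025 -0.0163] [ 1.     0.001 -0.001] [ 0.0025 -0.0307 -0.047 ] [0.0046 0.0266 0.0118]
  target px [[246.0, 166.0], [242.0, 147.0], [251.0, 184.0]]
top 119 [-0.0016 -0.0281 -0.0451] [0.0067 0.0276 0.0113]
  plane 111 [ 0.0058  0.0027 -0.0174] [ 1.     0.007 -0.001] [ 0.0051 -0.0281 -0.0443] [0.0067 0.0269 0.0113]
  target px [[400.0, 206.0], [406.0, 209.0], [394.0, 204.0]]
the job is handed in; nothing more can be done
None
```

The job is handed in: the keycard holder is off its hook and held steady, about 20 cm straight in front of the phone's lens. By the depth images it is within about 3 mm of that spot and 0.5° of square, loop up and card side facing the lens.

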